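# Fetch the rear pastry blender from a crowded hook

## Robot

A 6-joint arm with a two-finger parallel gripper is mounted at the origin on the work surface. World frame = base frame: x ahead of the robot, y to its left, z up, the work surface at z = 0. Lengths are in m, angles in rad, forces in N, time in s.
With the tool pointing down it reaches from about 0.375 to 0.9 m from the base axis. Payload 3.1 kg.
Tool frame: the origin (TCP) lies at the very end of the fingers, on their centre line; the grasp point (between the pads) lies 19 mm behind it; z points along the fingers, y is the line along which they close (so a half turn about z gives the same grasp; the last joint's range is limited). The gripper opens to 85 mm and grips with 20 to 120 N. Pads are 22 mm wide; open, the fingers measure 114 mm over their backs; the gripper's body (76 mm by 85 mm) begins 54 mm behind the grasp point. The pads swing forward as they close: fully open they stand 13 mm farther back than shut.
Start: joints at [1.024, 0.527, 1.433, -0, 1.181, -0.178], TCP at [0.225, 0.583, 0.231] pointing down, gripper open.
Joint ranges: [-3.08, 3.08], [-0.75, 2.2], [0.22, 2.44], [-1.43, 4.57], [0, 2.65], [-2.85, 2.85]. Speed limits (rad/s): [2.79, 2.79, 3.14, 3.14, 3.14, 3.14].

## Interface

Orientations are given as a unit quaternion [x, y, z, w].
In Python, from station import sense, snapshot, camera_params, sign_off gives the robot as it stands.
- The arm moves only by the shell command python3 -m handwheel 'ROWS' [OPENING] [FORCE]. ROWS is JSON, a list that holds one entry, the list of rows, each a list of 4 numbers: the shift along the tool's x, y, z in units of 25 mm (1.0 is 25 mm), then the turn about the tool's z in units of 6 degrees (1.0 is 6 degrees). A call has 1 to 20 rows; each row shifts and turns the commanded pose from where the row before left it, along the tool's axes as they then stand; what a row does not reach is not made up. A row lasts 1/8 s, in which the tool goes at most 62.5 mm and 10.7 degrees, less where a joint would pass 70% of its speed; a pose out of reach is approached as far as the arm can. A call is refused whole if a number of a shift passes 1 or a number of a turn 1, either way. A call with a gripper value outside its range is refused whole. OPENING is the finger opening in mm, from 0 to 85.4, set as the call begins (- or left out, the last holds). The fingers move at their own pace and stop on an object; FORCE is the grip in N (left out, the last holds). Time passes only in rows, so rows that do not move let the fingers close. It gives the time, the measured TCP pose, the force, the opening and the grip force at its end, in the units of the state.
- sense(): the state, without advancing time (a new reading comes with each control period).
- snapshot(name): name is "side" or "top" or "wrist"; returns (picture, depth): 420x560x3 uint8, red, green, blue; 420x560 float32, m along the optical axis (not along the pixel's ray), 0 where there is no reading.
- camera_params(name): a dict with "mtx" (3x3 intrinsics, pixels), "D" ([k1, k2, p1, p2, k3] as OpenCV has them; the pictures are not rectified), "extrinsics" (4x4, takes a point from camera to world coordinates); the wrist camera has in their place "hand_eye" (4x4, takes a point from camera to tool coordinates, whose origin is the TCP and whose axes are the flange's). Camera axes: x right, y up, looking along -z (the intrinsics and any distortion apply to the point x, -y, -z); pixel columns grow to the right and rows downward; lengths in m; the calibration is good to about 2 mm. A picture is of the moment at which its call begins: read the wrist's pose just before it. camera_params takes no time and is no camera call.
- sign_off(): hands the job in; it is judged then, once.
The state is a dict: "t": time; "q": joint angles; "qd": joint speeds; "tau": joint torques, N m; "tcp_pos": TCP position; "tool_rot": TCP orientation; "force": force on the tool from outside, world axes, zero at the start; "ft_torque": the same for the moment, N m; "finger_gap": opening from 0.0 (shut) to 1.0 (fully open); "gripper_force": force on a finger pad.
Only numpy, scipy, OpenCV 4.12 (cv2) and the standard library are available. Lean on these libraries where they do the work, as an engineer would, in place of code of your own. Each camera call takes 0.05 s, during which the arm holds its last target. There are 200 camera calls.

## Task

I need the red-handled pastry blender, but it hangs at the back of the full hook: first move the white one and the wooden one from in front of it over to the spare hook, and leave both hanging there. Then take the red one off and set it upright in the slot of the wooden rest, fully down, lowering it in rather than dropping it. Let no blender fall, and do not disturb the bowl, the jar or the ramekin.

Things in the scene. Friction and masses are not known exactly. Their poses are not given: they have to be found in the camera images.
- red_blender: pastry blender, rearmost on the full hook: red grip 24 x 106 x 36 mm (x,y,z); under it 3 U wires in a row (4 mm thick, 22 mm over all in x, 88 wide in y) reaching 85 mm down, a closed loop that leaves a hook only past its tip. Straight to 45 mm, narrowing to a flat bottom 36 mm wide. 0.15-0.31 kg. Origin: middle of grip's underside, which lies loosely on the bar; z up, y along grip.
- white_blender: pastry blender as the red one (same sizes, mass range, origin and axes), white grip. One of the two in front on the full hook; which is foremost changes. At the start the three hang about 55 mm apart, the foremost about 52 mm behind the outer face of the hook's tip.
- wood_blender: pastry blender as the red one (same sizes, mass range, origin and axes), pale wooden grip with steel bands near its ends. The other of the two in front on the full hook.
- full_hook: fixed brass bar hook on a dark base plate 220 x 90 x 12 mm, all 3 blenders hang on it. Level bar along x, 196 long, 14 wide, 10 thick, flat top 130 mm above the counter. Open end at -x (robot side): tip 6 mm thick turned up 18 mm over the bar's top, outer face at x -98 mm. Square 14 mm post at the +x end from x +84, not higher than the bar. Origin: on the counter under the bar's middle.
- spare_hook: fixed brass bar hook of the same make, sizes, origin and axes as the full hook, empty at the start. The places of the two hooks and the rest are swapped about.
- rest: fixed wooden rest 64 x 134 x 55 mm tall with a slot open at the top, 32 mm wide (x), 106 mm long (y), floor 10 mm above the counter. A blender stands in it on its wires, grip along the rest's y (either way round), the grip's underside then 95 mm above the counter. Origin: on the counter under the slot's middle.
- mixing_bowl: bystander: loose steel bowl, 130 mm across, 65 mm high; origin at the centre of its underside
- cocoa_jar: bystander: loose amber glass jar, 80 mm across, 130 mm high; origin at the centre of its underside
- ramekin: bystander: loose white ramekin, 80 mm across, 45 mm high; origin at the centre of its underside
Mind the look-alikes: they are no part of the job. Leave any orange or yellow look-alike of the white_blender alone.

How it is judged:
By the outcome, as a careful person would: the job done as asked, in the order asked, and still so for the second after the job is handed in, with the robot touching nothing.
It also fails if it takes over 72 s, if anything falls off the work surface, if the arm or the gripper's body presses on something with over 40 N, if the wrist force passes 120 N, or if a joint passes its speed limit or range.

## Working session

There is one attempt and no reset: what is moved stays moved. The work goes in short steps, Python scripts to look and compute and a shell command to move; the robot and the scene stay as the last step left them, time stands still between calls to the robot, and variables do not carry over. Pictures are saved under pics/ and viewed, at most 10 in all, crops included, and the job is handed in when it is done.

```bash
mkdir -p pics; ls; python3 - <<'E'
from station import sense,snapshot,camera_params
import cv2,numpy as np
s=sense();print({k:np.round(v,3).tolist() for k,v in s.items()})
for n in("side","top"):
    im,d=snapshot(n);cv2.imwrite(f"pics/{n}0.png",im[:,:,::-1]);np.savez(f"{n}0.npz",im=im,d=d)
    p=camera_params(n);print({k:np.round(v,4).tolist() for k,v in p.items()})
print(camera_params("wrist"))
E
```

```text
pics
{'t': 0.0, 'q': [1.024, 0.528, 1.434, -0.0, 1.181, -0.179], 'qd': [-0.001, -0.001, -0.001, 0.0, 0.001, 0.0], 'tau': [0.0, -44.235, -17.802, -0.0, 0.009, 0.0], 'tcp_pos': [0.224, 0.583, 0.23], 'tool_rot': [0.183, 0.983, -0.001, -0.0], 'force': [-0.158, 0.024, 0.772], 'ft_torque': [-0.007, 0.026, -0.013], 'gripper_force': 0.0, 'finger_gap': 1.001}
{'mtx': [[417.7823, 0.0, 272.8537], [0.0, 417.7823, 205.8994], [0.0, 0.0, 1.0]], 'D': [-0.0598, 0.0, 0.0, 0.0, 0.0], 'extrinsics': [[0.7245, 0.4613, -0.5122, -0.0743], [-0.6891, 0.503, -0.5217, -0.7157], [0.017, 0.7309, 0.6823, 0.9262], [0.0, 0.0, 0.0, 1.0]]}
{'mtx': [[492.1067, 0.0, 279.8111], [0.0, 492.1067, 207.1101], [0.0, 0.0, 1.0]], 'D': [-0.1776, 0.0, 0.0, 0.0, 0.0], 'extrinsics': [[0.0068, 0.9812, -0.1931, 0.2998], [-0.9999, 0.0042, -0.0139, -0.1066], [-0.0128, 0.1932, 0.9811, 1.2243], [0.0, 0.0, 0.0, 1.0]]}
{'mtx': array([[360.22137793,   0.        , 284.69523647],
       [  0.        , 360.22137793, 213.44597652],
       [  0.        ,   0.        ,   1.        ]]), 'D': array([-0.07532155,  0.        ,  0.        ,  0.        ,  0.        ]), 'hand_eye': array([[-2.66234357e-04,  9.59746616e-01,  2.80867160e-01,
         7.09967470e-02],
       [ 9.99999890e-01,  3.64101301e-04, -2.96263415e-04,
         5.50921353e-04],
       [-3.86601908e-04,  2.80867051e-01, -9.59746607e-01,
        -1.42163295e-01],
       [ 0.00000000e+00,  0.00000000e+00,  0.00000000e+00,
         1.00000000e+00]])}
```

View pics/top0.png

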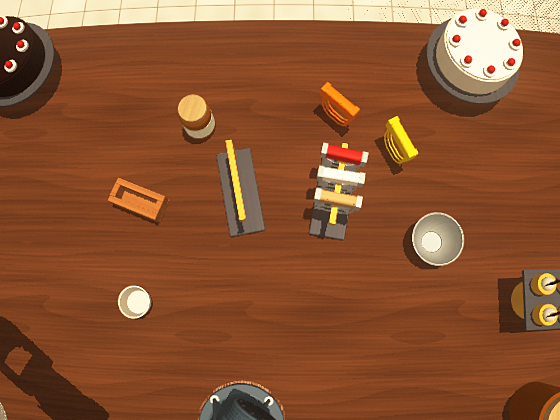

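View pics/side0.png

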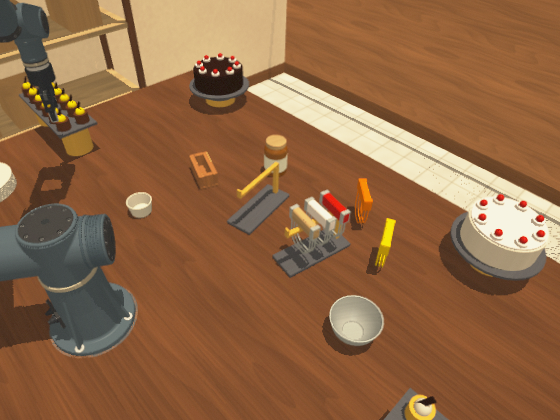

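Top view: the full hook is at about (335,190), with wood foremost at (338,199), white at (341,175) and red at (344,154). The spare hook is at (237,185), the rest at (137,199), the jar at (196,115), the ramekin at (135,302) and the bowl at (438,238). The orange and yellow look-alikes are at (340,103) and (400,140). The side view agrees.

```bash
cat > h.py <<'E'
import cv2,numpy as np
from station import sense,snapshot,camera_params
from scipy.spatial.transform import Rotation as R
def world(n,d,T=None):
    p=camera_params(n);h,w=d.shape
    uv=np.stack(np.meshgrid(np.arange(w),np.arange(h)),-1).reshape(-1,1,2).astype(float)
    r=cv2.undistortPoints(uv,np.array(p["mtx"]),np.array(p["D"])).reshape(h,w,2)
    c=np.stack([r[...,0]*d,-r[...,1]*d,-d,np.ones_like(d)],-1)
    E=np.array(p["extrinsics"]) if T is None else T@np.array(p["hand_eye"])
    return (c@E.T)[...,:3]
def tcpT():
    s=sense();T=np.eye(4);T[:3,:3]=R.from_quat(s["tool_rot"]).as_matrix();T[:3,3]=s["tcp_pos"];return T
def rect(P):
    (c,wh,a)=cv2.minAreaRect((P[:,:2]*1000).astype(np.float32))
    if wh[0]<wh[1]: wh=wh[::-1];a+=90   # a: direction of long side
    a=(a+90)%180-90
    return np.round(c,1),np.round(wh,1),round(a,1),np.round(np.percentile(P[:,2],[5,50,95])*1000,1)
def big(m):
    n,l,st,_=cv2.connectedComponentsWithStats(m.astype(np.uint8));return l==1+np.argmax(st[1:,4])
E
cat > m.py <<'E'
from h import *
for n in("top","side"):
    f=np.load(n+"0.npz");im,d=f["im"],f["d"];W=world(n,d);hsv=cv2.cvtColor(im,cv2.COLOR_RGB2HSV)
    H,S,V=[hsv[...,i].astype(int) for i in range(3)];z=W[...,2];x,y=W[...,0],W[...,1]
    ok=(d>0)&(x>.3)&(x<.9)&(abs(y)<.4)
    print(n,"table z",np.median(z[ok&(z<.02)]).round(4))
    t=ok&(z>.15)&(z<.18)
    for nm,m in dict(red=((H<6)|(H>172))&(S>180)&t,white=(S<70)&(V>140)&t,wood=(H>8)&(H<28)&(S>60)&(S<170)&t,
        bars=(H>17)&(H<27)&(S>180)&ok&(z>.118)&(z<.152)&(y>0.02)&(x<.75), rest=ok&(z>.045)&(z<.065)&(y>.18)&(x>.5),
        plates=ok&(z>.006)&(z<.018)&(S<110)&(V<110),jar=ok&(z>.115)&(z<.14)&(x>.7)&(y>0),bowl=ok&(z>.05)&(z<.072)&(y<-.2)&(S<60)).items():
        q=cv2.connectedComponentsWithStats(m.astype(np.uint8))
        for i in range(1,q[0]):
            if q[2][i,4]>60: print(nm,q[2][i,4],*rect(W[q[1]==i]))
E
python3 m.py
```

```text
top table z 0.0012
red 413 [ 633.3 -235.5] [78.8 25.3] 77.8 [153.3 165.7 169.8]
white 449 [ 583.1 -227.3] [104.  26.] 81.3 [163.4 166.4 170. ]
wood 125 [ 571.3 -224.5] [105.4  10. ] 76.6 [150.7 159.6 166.8]
wood 449 [ 530.1 -218.3] [103.1  25.6] 79.0 [154.9 165.9 169.3]
bars 65 [652.6  26.1] [46.8 13.5] 11.9 [127.9 130.9 134.6]
rest 873 [550.7 267.1] [137.   65.6] 68.3 [50.1 55.7 59.7]
plates 337 [572.5   0.9] [209.8  86.4] 5.4 [ 8.4 12.6 16.2]
plates 313 [ 504.5 -209.9] [84.5 81.6] 79.9 [ 8.5 12.6 16.2]
plates 109 [ 508.5 -245.2] [28.9 26.6] -6.1 [ 9.  12.6 16.1]
jar 661 [756.6 121.8] [70. 67.] 44.5 [123.7 131.  134.6]
side table z -0.0004
red 232 [ 631.4 -234. ] [77.7 26.2] 75.6 [151.6 164.4 167.5]
white 332 [ 579.5 -227.7] [103.9  25.7] 81.3 [152.1 164.2 167.6]
wood 75 [ 569.7 -223.7] [77.2  4.9] 80.2 [150.9 157.  163. ]
wood 276 [ 527.  -221.8] [90.2 26.4] 80.4 [153.2 164.4 167. ]
rest 323 [549.  268.9] [138.7  63.3] 67.6 [46.3 53.  56.7]
plates 310 [567.9   2.1] [204.7  81.4] 6.9 [ 7.8 11.5 14.5]
plates 794 [ 552.7 -222.6] [186.1  89.4] -11.2 [ 7.7 11.3 14.4]
jar 232 [752.2 123.1] [67.4 65.8] -83.8 [117.3 128.2 131.8]
```

```bash
cat > m2.py <<'E'
from h import *
for n in("top","side"):
    f=np.load(n+"0.npz");im,d=f["im"],f["d"];W=world(n,d);hsv=cv2.cvtColor(im,cv2.COLOR_RGB2HSV)
    H,S,V=[hsv[...,i].astype(int) for i in range(3)];x,y,z=np.moveaxis(W,-1,0)
    for nm,y0,y1 in(("spare",-.1,.12),("full",-.34,-.13)):
        r=(d>0)&(x>.4)&(x<.72)&(y>y0)&(y<y1)
        m=r&(z>.121)&(z<.15)&(S>110)&(H>12)&(H<32)
        if m.sum()>20:
            P=W[m];c=P.mean(0);v=np.linalg.svd(P[:,:2]-c[:2],full_matrices=False)[2][0];v*=np.sign(v[0])
            s=(P[:,:2]-c[:2])@v
            print(n,nm,m.sum(),"c",c.round(4),"yaw",np.degrees(np.arctan2(v[1],v[0])).round(1),"ends",(c[:2]+v*s.min()).round(4),(c[:2]+v*s.max()).round(4), "zmax",z[m].max().round(3))
        m=r&(z>.004)&(z<.02)&(S<130)&(V<120);print("plate",*rect(W[m]))
    m=(d>0)&(x>.2)&(x<.55)&(y>.1)&(y<.4)&(z>.03)&(z<.055)&(S<80);print("ram",*rect(W[m]))
s=sense();print(R.from_quat(s["tool_rot"]).as_matrix().round(3))
E
python3 m2.py
```

```text
top spare 506 c [0.5764 0.0119 0.1314] yaw 10.9 ends [ 0.4825 -0.0061] [0.6754 0.031 ] zmax 0.15
plate [580.   12.5] [220.7  88.9] 11.1 [ 8.1 12.7 16.7]
top full 319 c [ 0.5494 -0.2206  0.1332] yaw -10.1 ends [ 0.4747 -0.2073] [ 0.6689 -0.2417] zmax 0.15
plate [ 562.  -222.6] [200.5  90.2] -10.3 [ 8.4 12.5 16.2]
ram [298.  262.3] [78.3 74.8] -88.2 [40.8 45.4 48.9]
side spare 280 c [0.5642 0.0096 0.1296] yaw 11.5 ends [ 0.4797 -0.0075] [0.678  0.0327] zmax 0.149
plate [574.9  12.6] [219.3  91.5] 11.4 [ 7.4 11.5 14.6]
side full 242 c [ 0.513  -0.2196  0.1352] yaw -14.8 ends [ 0.4723 -0.2089] [ 0.6217 -0.2483] zmax 0.15
plate [ 568.8 -224.3] [218.3  92.2] -11.1 [ 7.5 11.3 14.3]
ram [295.  261.5] [78.9 77.1] -85.2 [31.1 39.  45.7]
[[-0.933  0.36  -0.001]
 [ 0.36   0.933 -0.002]
 [ 0.    -0.002 -1.   ]]
```

```bash
python3 -m handwheel '[[[0,0,0,1],[0,0,0,1],[0,0,0,1],[0,0,0,1],[0,0,0,1],[0,0,0,1],[0,0,0,1],[0,0,0,1],[0,0,0,1],[0,0,0,1],[0,0,0,1],[0,0,0,1],[0,0,0,1],[0,0,0,0.2]]]' 40 40
python3 -m handwheel '[[[-1,0.6,0,0],[-1,0.6,0,0],[-1,0.6,0,0],[-1,0.6,0,0],[-1,0.6,0,0],[-1,0.6,0,0],[-1,0.6,0,0],[-1,0.6,0,0],[-1,0.6,0,0],[-1,0.6,0,0],[-1,0.6,0,0],[-1,0.6,0,0],[-1,0.6,0,0],[-1,0.6,0,0],[-1,0.6,0,0],[-1,0.6,0,0],[-1,0.6,0,0],[-1,0.6,0,0],[-1,0.6,0,0],[-1,0.6,0,0]]]'
python3 -m handwheel '[[[-1,0.6,0,0],[-1,0.6,0,0],[-1,0.6,0,0],[-1,0.6,0,0],[-1,0.6,0,0],[-1,0.6,0,0],[-1,0.6,0,0],[-1,0.6,0,0],[-1,0.6,0,0],[-0.3,0.3,0,0],[0,0,0,0],[0,0,0,0]]]'
cat > w.py <<'E'
from h import *
import sys
# target tool-frame deltas (units) toward given x y z ydir
def to(x,y,z,yd):
    T=tcpT();d=T[:3,:3].T@(np.array([x,y,z])-T[:3,3])/.025
    a=np.degrees(np.arctan2(T[1,1],T[0,1]));t=(a-yd+180)%360-180
    s=sense();print("t",s["t"],"tcp",T[:3,3].round(4),"ydir",round(a,2),"units",d.round(2),"turn",round(t/6,2),"F",np.round(s["force"],1),"gap",round(s["finger_gap"]*85.4,1),"gf",round(s["gripper_force"],1),"q6",round(s["q"][5],2))
if __name__=="__main__": to(*map(float,sys.argv[1:5]))
E
cat > wr.py <<'E'
from h import *
import sys
T=tcpT();im,d=snapshot("wrist");cv2.imwrite(f"pics/{sys.argv[1]}.png",im[:,:,::-1]);W=world("wrist",d,T)
np.savez(sys.argv[1]+".npz",im=im,W=W)
hsv=cv2.cvtColor(im,cv2.COLOR_RGB2HSV);H,S,V=[hsv[...,i].astype(int) for i in range(3)];x,y,z=np.moveaxis(W,-1,0)
ok=(d>.08)&(x<.75)
t=ok&(z>.155)&(z<.175)
for nm,m in dict(red=((H<6)|(H>172))&(S>180)&t,white=(S<70)&(V>140)&t,wood=(H>8)&(H<28)&(S>60)&(S<170)&t,bar=ok&(z>.123)&(z<.15)&(S>110)&(H>12)&(H<32)).items():
    q=cv2.connectedComponentsWithStats(m.astype(np.uint8))
    for i in range(1,q[0]):
        if q[2][i,4]>150: print(nm,q[2][i,4],*rect(W[q[1]==i]))
E
python3 w.py .529 -.218 .231 -10.3; python3 wr.py w1
```

```text
t: 1.85
tcp_pos: [0.2245, 0.5829, 0.2308]
tool_rot: [0.768, 0.641, -0.001, 0.0]
force: [-0.8, 0.3, -0.5]
finger_gap: 0.47
gripper_force: 0.0
t: 4.35
tcp_pos: [0.4309, 0.0367, 0.2313]
tool_rot: [0.767, 0.641, 0.0, 0.0]
force: [-0.2, -0.0, -0.5]
finger_gap: 0.468
gripper_force: 0.0
t: 5.85
tcp_pos: [0.5288, -0.2152, 0.2311]
tool_rot: [0.767, 0.641, -0.0, -0.001]
force: [-1.0, -0.6, -0.1]
finger_gap: 0.468
gripper_force: 0.0
t 5.85 tcp [ 0.5288 -0.2152  0.2311] ydir -10.22 units [-0.11  0.03  0.  ] turn 0.01 F [-1.  -0.6 -0.1] gap 40.0 gf 0.0 q6 -0.4
red 3911 [ 633.  -234.8] [78.8 24. ] 76.8 [158.  164.9 166.3]
white 5530 [ 582.9 -225. ] [103.4  24.9] 80.5 [160.6 165.3 166.5]
white 953 [ 643.9 -189.9] [26.4 12.2] -13.1 [159.3 165.6 166.7]
white 889 [ 539.1 -174. ] [24.2 12.3] -11.0 [164.5 165.8 166.8]
white 693 [ 623.6 -279.7] [25.4 13.2] -11.2 [158.6 165.6 166.6]
white 621 [ 521.6 -264.2] [24.5 12.9] -12.3 [164.7 165.7 166.8]
wood 4659 [ 530.2 -219.4] [81.1 24.5] 79.0 [162.4 165.3 166.4]
bar 1411 [ 496.8 -209.9] [42.4 14.7] -9.2 [126.3 129.7 147.5]
bar 704 [ 558.5 -221.2] [28.2 14.4] -10.5 [125.3 129.4 130.5]
bar 263 [ 615.2 -231.2] [21.4 14.1] -11.2 [124.1 129.2 130.4]
```

View pics/w1.png

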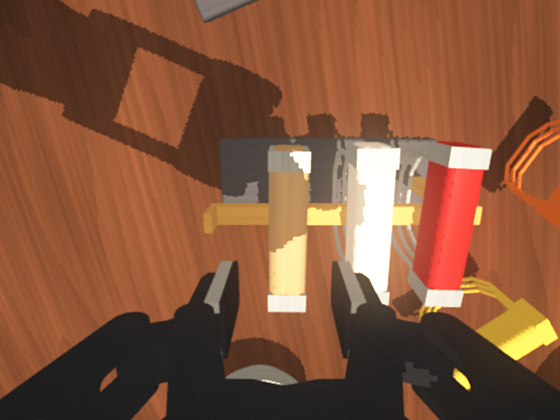

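The wrist view shows wood at (288,230), white at (373,225) and red at (455,225) on the bar, with the fingers straddling wood. The heights (165 mm) and sizes match what was given, so I'm going down to grasp wood.

```bash
python3 -m handwheel '[[[-0.14,0.07,0,0],[0,0,0.8,0],[0,0,0.8,0],[0,0,0.8,0],[0,0,0.7,0],[0,0,0.5,0],[0,0,0.2,0],[0,0,0,0],[0,0,0,0]]]' 36 60
python3 -m handwheel '[[[0,0,0,0],[0,0,0,0],[0,0,0,0],[0,0,0,0],[0,0,0,0]]]' 0 60
python3 w.py .530 -.219 .135 -10.3
```

```text
t: 7.02
tcp_pos: [0.531, -0.2205, 0.137]
tool_rot: [0.768, 0.641, 0.0, 0.001]
force: [-0.3, 0.4, 0.4]
finger_gap: 0.421
gripper_force: 0.0
t: 7.65
tcp_pos: [0.5309, -0.2205, 0.1371]
tool_rot: [0.768, 0.641, 0.0, 0.001]
force: [-1.4, 0.5, 5.9]
finger_gap: 0.272
gripper_force: 59.7
t 7.65 tcp [ 0.5309 -0.2205  0.1371] ydir -10.27 units [ 0.05 -0.05  0.08] turn 0.0 F [-1.4  0.5  5.9] gap 23.2 gf 59.7 q6 -0.41
```

```bash
python3 -m handwheel '[[[0,0,-0.3,0],[0,0,-0.5,0],[0,0,-0.5,0],[0,0,-0.2,0],[0,0,0,0],[0,0,0,0]]]'
python3 -m handwheel '[[[0,-0.5,0,0],[0,-0.6,0,0],[0,-0.7,0,0],[0,-0.7,0,0],[0,-0.7,0,0],[0,-0.5,0,0],[0,-0.3,0,0],[0,0,0,0]]]'
python3 w.py .439 -.0145 .175 11.2
python3 - <<'E'
from h import *
for n in("side",):
    im,d=snapshot(n);cv2.imwrite("pics/s1.png",cv2.resize(im[130:330,180:430,::-1],None,fx=3,fy=3)[:600,:750])
E
```

```text
t: 8.4
tcp_pos: [0.5303, -0.22, 0.1736]
tool_rot: [0.768, 0.641, -0.0, -0.0]
force: [-0.3, -0.2, -1.8]
finger_gap: 0.27
gripper_force: 58.9
t: 9.4
tcp_pos: [0.4318, -0.2023, 0.1739]
tool_rot: [0.768, 0.641, 0.0, 0.0]
force: [0.4, -0.4, -1.7]
finger_gap: 0.273
gripper_force: 59.0
t 9.4 tcp [ 0.4318 -0.2023  0.1739] ydir -10.3 units [ 7.44 -1.06 -0.04] turn -3.58 F [ 0.4 -0.4 -1.7] gap 23.3 gf 59.0 q6 -0.49
```

View pics/s1.png

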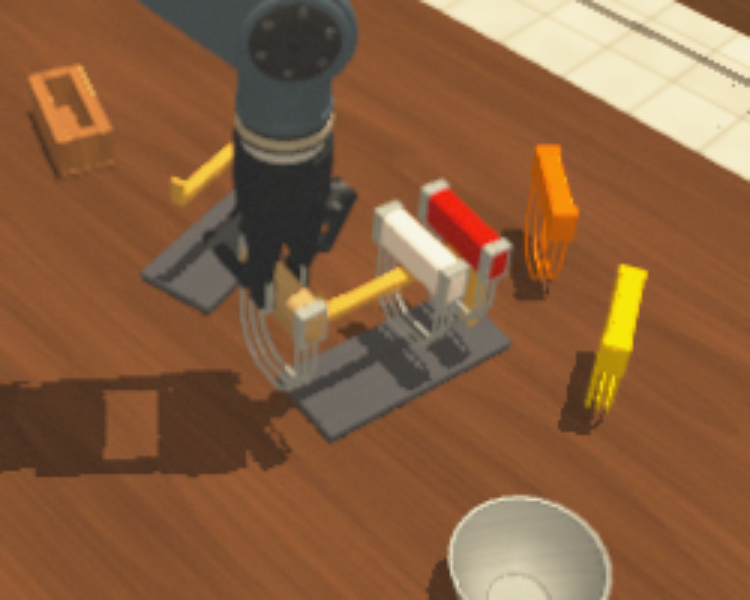

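Wood is clear of the hook at (300,310) in the crop and held square; white and red are still hanging. Next is the spare hook.

```bash
python3 -m handwheel '[[[0,0,0,-0.9],[0,0,0,-0.9],[0,0,0,-0.9],[0,0,0,-0.9],[0.6,0.1,0,0],[0.9,0.2,0,0],[0.9,0.2,0,0],[0.9,0.2,0,0],[0.9,0.2,0,0],[0.9,0.2,0,0],[0.9,0.2,0,0],[0.7,0.2,0,0],[0.5,0.2,0,0],[0.1,0.07,0,0],[0,0,0,0],[0,0,0,0]]]'
python3 w.py .603 .0175 .175 11.2
python3 wr.py w2
```

```text
t: 11.45
tcp_pos: [0.4398, -0.0152, 0.1738]
tool_rot: [0.634, 0.773, -0.0, 0.0]
force: [0.3, -0.8, -2.4]
finger_gap: 0.269
gripper_force: 59.0
t 11.45 tcp [ 0.4398 -0.0152  0.1738] ydir 11.28 units [ 0.01  6.66 -0.05] turn 0.01 F [ 0.3 -0.8 -2.4] gap 23.0 gf 59.0 q6 -0.49
bar 1416 [541.3   6.1] [119.   14.6] 11.7 [123.7 128.7 147.5]
```

View pics/w2.png

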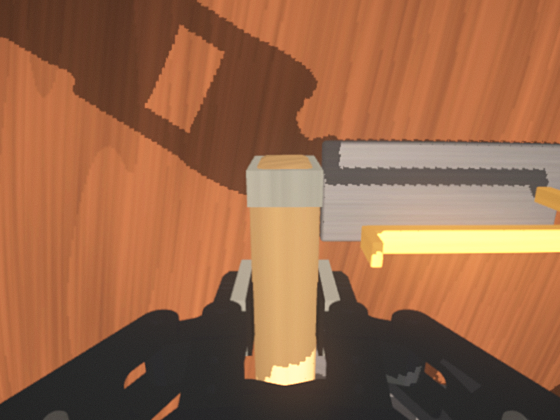

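The wrist view shows wood held square at (285,270). The bar tip at (372,245) lies ahead along the tool's y, as predicted, so I'm threading it on.

```bash
python3 -m handwheel '[[[0,0.4,0,0],[0,0.7,0,0],[0,0.8,0,0],[0,0.8,0,0],[0,0.8,0,0],[0,0.8,0,0],[0,0.8,0,0],[0,0.8,0,0],[0,0.5,0,0],[0,0.26,0,0],[0,0,0,0],[0,0,0,0]]]'
python3 -m handwheel '[[[0,0,0.3,0],[0,0,0.4,0],[0,0,0.3,0],[0,0,0.2,0],[0,0,0.15,0],[0,0,0.07,0],[0,0,0,0],[0,0,0,0]]]'
python3 w.py .603 .0175 .137 11.2
```

```text
t: 13.0
tcp_pos: [0.6021, 0.0179, 0.1737]
tool_rot: [0.634, 0.773, -0.0, -0.001]
force: [0.8, -0.6, -1.6]
finger_gap: 0.269
gripper_force: 59.1
t: 14.0
tcp_pos: [0.6032, 0.0179, 0.1386]
tool_rot: [0.634, 0.773, 0.0, 0.0]
force: [-0.7, -0.9, -2.4]
finger_gap: 0.273
gripper_force: 59.1
t 14.0 tcp [0.6032 0.0179 0.1386] ydir 11.33 units [-0.02 -0.01  0.06] turn 0.02 F [-0.7 -0.9 -2.4] gap 23.3 gf 59.1 q6 -0.35
```

Force is still just the weight, so about 1.5 mm remains. I'll ease it down to contact, release and back off upward.

```bash
python3 -m handwheel '[[[0,0,0.06,0],[0,0,0.02,0],[0,0,0,0]]]'
python3 -m handwheel '[[[0,0,0,0],[0,0,0,0],[0,0,0,0]]]' 38
python3 -m handwheel '[[[0,0,-0.3,0],[0,0,-0.6,0],[0,0,-0.9,0],[0,0,-0.9,0],[0,0,-0.9,0],[0,0,-0.2,0],[0,0,0,0]]]'
python3 w.py .583 -.226 .231 -10.3
python3 wr.py w3
```

```text
t: 14.38
tcp_pos: [0.6032, 0.0179, 0.1371]
tool_rot: [0.634, 0.773, 0.0, 0.0]
force: [-1.2, 0.6, 4.7]
finger_gap: 0.268
gripper_force: 59.9
t: 14.75
tcp_pos: [0.6029, 0.0179, 0.1361]
tool_rot: [0.634, 0.773, -0.0, -0.0]
force: [-0.7, -0.3, -0.0]
finger_gap: 0.441
gripper_force: 0.0
t: 15.62
tcp_pos: [0.603, 0.018, 0.2318]
tool_rot: [0.634, 0.773, 0.0, 0.0]
force: [-0.6, -0.2, 0.0]
finger_gap: 0.444
gripper_force: 0.0
t 15.625 tcp [0.603  0.018  0.2318] ydir 11.33 units [-9.41 -2.7   0.03] turn 3.61 F [-0.6 -0.2  0. ] gap 37.9 gf 0.0 q6 -0.35
white 892 [594.3  64.3] [23.9 12.1] 11.6 [164.5 165.7 166.8]
white 646 [612.5 -25.9] [24.1 13.1] 12.5 [164.8 165.9 166.9]
wood 4745 [603.4  18.9] [81.1 24.2] -78.6 [162.2 165.2 166.4]
bar 550 [735.  122.5] [66.7 26.5] -87.3 [123.4 127.  129.7]
bar 3143 [536.5   5. ] [109.3  14.5] 11.3 [126.1 129.5 146.4]
bar 364 [646.3  31.6] [60.2 13.7] 2.2 [123.6 128.4 130.2]
```

View pics/w3.png

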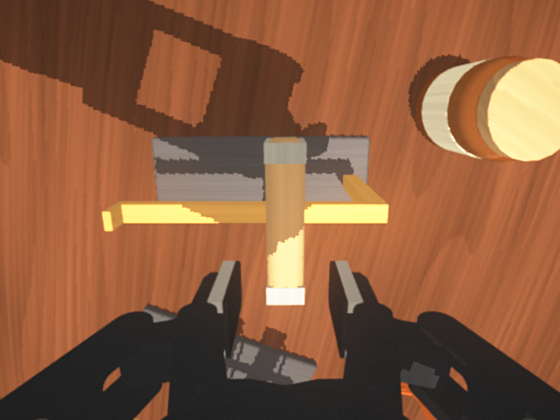

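Wood hangs level on the spare hook (285,220). Going to white at (0.583, -0.2255).

```bash
python3 -m handwheel '[[[0,0,0,0.9],[0,0,0,0.9],[0,0,0,0.9],[0,0,0,0.91],[-0.73,0.06,0,0],[-1,0.1,0,0],[-1,0.1,0,0],[-1,0.1,0,0],[-1,0.1,0,0],[-1,0.1,0,0],[-1,0.1,0,0],[-1,0.1,0,0],[-1,0.1,0,0],[-0.7,0.1,0,0],[-0.3,0,0,0],[0,0,0,0],[0,0,0,0]]]' 36
python3 wr.py w4
python3 w.py .583 -.2255 .137 -10.3
```

```text
t: 17.8
tcp_pos: [0.5829, -0.2249, 0.2312]
tool_rot: [0.768, 0.641, 0.0, -0.0]
force: [0.2, 1.2, 0.0]
finger_gap: 0.421
gripper_force: 0.0
red 960 [ 627.5 -226.2] [63.7  8. ] 77.3 [156.7 163.5 166. ]
white 6358 [ 582.7 -226.2] [105.6  24.5] 80.6 [162.1 165.3 166.6]
white 982 [ 644.2 -190.1] [25.  12.8] -12.7 [161.6 165.6 166.7]
bar 2876 [ 522.4 -214.6] [94.4 14.7] -9.9 [126.1 129.5 143.9]
bar 324 [ 609.9 -229.9] [27.5 13.7] -12.5 [124.  129.2 130.4]
t 17.85 tcp [ 0.5829 -0.2248  0.2313] ydir -10.27 units [-0.03  0.01  3.77] turn 0.01 F [ 0.4  1.1 -0.4] gap 35.8 gf 0.0 q6 -0.37
```

```bash
python3 -m handwheel '[[[-0.03,0,0.8,0],[0,0,0.8,0],[0,0,0.8,0],[0,0,0.7,0],[0,0,0.5,0],[0,0,0.2,0],[0,0,0,0],[0,0,0,0]]]'
python3 -m handwheel '[[[0,0,0,0],[0,0,0,0],[0,0,0,0],[0,0,0,0],[0,0,0,0]]]' 0 60
python3 -m handwheel '[[[0,0,-0.3,0],[0,0,-0.5,0],[0,0,-0.5,0],[0,0,-0.2,0],[0,0,0,0],[0,0,0,0]]]'
python3 w.py .434 -.1985 .174 -10.3
```

```text
t: 18.85
tcp_pos: [0.5833, -0.2267, 0.137]
tool_rot: [0.768, 0.641, 0.0, 0.001]
force: [-0.1, 0.9, 0.0]
finger_gap: 0.425
gripper_force: 0.0
t: 19.48
tcp_pos: [0.5831, -0.2267, 0.1372]
tool_rot: [0.768, 0.641, 0.0, 0.001]
force: [-0.9, 1.1, 5.6]
finger_gap: 0.27
gripper_force: 59.9
t: 20.23
tcp_pos: [0.5825, -0.2262, 0.1735]
tool_rot: [0.768, 0.641, -0.0, -0.0]
force: [-0.6, -0.1, -2.8]
finger_gap: 0.27
gripper_force: 59.0
t 20.225 tcp [ 0.5825 -0.2262  0.1735] ydir -10.33 units [ 0.03 -6.04 -0.02] turn -0.01 F [-0.6 -0.1 -2.8] gap 23.0 gf 59.0 q6 -0.37
```

```bash
python3 -m handwheel '[[[0,-0.4,0,0],[0,-0.7,0,0],[0,-0.8,0,0],[0,-0.8,0,0],[0,-0.8,0,0],[0,-0.8,0,0],[0,-0.8,0,0],[0,-0.6,0,0],[0,-0.4,0,0],[0,0,0,0]]]'
python3 -m handwheel '[[[0,0,0,-0.9],[0,0,0,-0.9],[0,0,0,-0.9],[0,0,0,-0.9],[0.5,0.1,0,0],[0.9,0.2,0,0],[0.9,0.2,0,0],[0.9,0.2,0,0],[0.9,0.2,0,0],[0.9,0.2,0,0],[0.9,0.2,0,0],[0.7,0.2,0,0],[0.5,0.2,0,0],[0.06,0.02,0,0],[0,0,0,0],[0,0,0,0]]]'
python3 w.py .5437 .0058 .174 11.2;python3 wr.py w5
```

```text
t: 21.48
tcp_pos: [0.4322, -0.1989, 0.1739]
tool_rot: [0.768, 0.64, 0.0, -0.0]
force: [1.0, 0.1, -2.8]
finger_gap: 0.271
gripper_force: 59.0
t: 23.48
tcp_pos: [0.4401, -0.0156, 0.1738]
tool_rot: [0.635, 0.773, -0.0, 0.0]
force: [-0.2, 0.2, -3.3]
finger_gap: 0.267
gripper_force: 59.2
t 23.475 tcp [ 0.4401 -0.0156  0.1738] ydir 11.21 units [ 0.04  4.23 -0.01] turn 0.0 F [-0.2  0.2 -3.3] gap 22.8 gf 59.2 q6 -0.49
bar 2424 [540.9  -3.5] [117.1  47.5] 4.6 [124.1 132.  147.3]
```

```bash
python3 -m handwheel '[[[0,0.4,0,0],[0,0.7,0,0],[0,0.8,0,0],[0,0.8,0,0],[0,0.8,0,0],[0.04,0.5,0,0],[0,0.23,0,0],[0,0,0,0],[0,0,0,0]]]'
python3 -m handwheel '[[[0,0,0.3,0],[0,0,0.4,0],[0,0,0.3,0],[0,0,0.2,0],[0,0,0.15,0],[0,0,0.11,0],[0,0,0.04,0],[0,0,0,0],[0,0,0,0]]]'
python3 w.py .5437 .0058 .137 11.2
```

```text
t: 24.65
tcp_pos: [0.5426, 0.0065, 0.1737]
tool_rot: [0.634, 0.773, -0.0, -0.001]
force: [-0.8, -0.7, -3.3]
finger_gap: 0.273
gripper_force: 59.2
t: 25.78
tcp_pos: [0.5436, 0.0065, 0.1371]
tool_rot: [0.634, 0.773, 0.0, 0.0]
force: [-2.8, 0.2, 6.9]
finger_gap: 0.272
gripper_force: 60.2
t 25.775 tcp [0.5436 0.0065 0.1371] ydir 11.27 units [-0.03 -0.    0.  ] turn 0.01 F [-2.8  0.2  6.9] gap 23.2 gf 60.2 q6 -0.39
```

```bash
python3 -m handwheel '[[[0,0,0,0],[0,0,0,0],[0,0,0,0]]]' 38
python3 -m handwheel '[[[0,0,-0.3,0],[0,0,-0.6,0],[0,0,-0.9,0],[0,0,-0.9,0],[0,0,-0.9,0],[0,0,-0.2,0],[0,0,0,0]]]'
python3 w.py .6337 -.235 .231 -12
python3 wr.py w6
```

```text
t: 26.15
tcp_pos: [0.5437, 0.0065, 0.1362]
tool_rot: [0.634, 0.773, 0.0, 0.0]
force: [0.0, -0.2, -0.2]
finger_gap: 0.443
gripper_force: 0.0
t: 27.02
tcp_pos: [0.5435, 0.0065, 0.2318]
tool_rot: [0.634, 0.773, 0.0, 0.0]
force: [2.0, 0.5, -0.3]
finger_gap: 0.442
gripper_force: 0.0
t 27.025 tcp [0.5435 0.0065 0.2318] ydir 11.27 units [-10.18   1.65   0.04] turn 3.88 F [ 2.   0.5 -0.3] gap 37.7 gf 0.0 q6 -0.39
white 6313 [544.    6.8] [105.2  24.4] -78.6 [162.4 165.4 166.6]
white 4088 [603.8  18.8] [105.1  25.3] -78.7 [164.4 165.6 166.7]
wood 2810 [603.5  18.9] [80.8 24.4] -78.3 [158.8 164.8 166.2]
bar 764 [575.6  13.7] [78.3 36. ] -80.2 [125.3 139.1 148.6]
bar 1516 [507.  -1.] [47.8 14.4] 11.5 [127.  129.6 147.5]
bar 238 [649.3  34.3] [49.9  2.9] 9.0 [124.5 128.3 130.1]
```

View pics/w6.png

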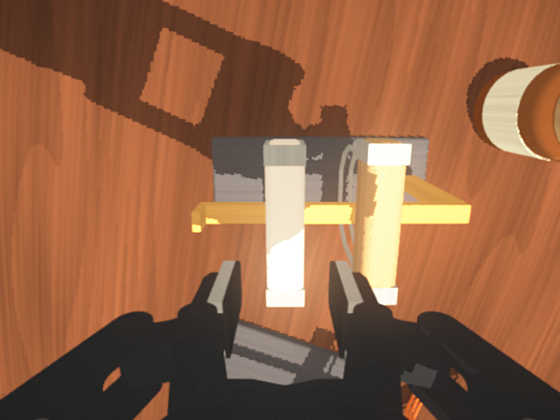

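White (285,220) and wood (380,220) both hang level on the spare hook. Going to red.

```bash
python3 -m handwheel '[[[0,0,0,0.97],[0,0,0,0.97],[0,0,0,0.97],[0,0,0,0.97],[-0.7,0.5,0,0],[-0.9,0.6,0,0],[-0.9,0.6,0,0],[-0.9,0.6,0,0],[-0.9,0.6,0,0],[-0.9,0.6,0,0],[-0.9,0.6,0,0],[-0.9,0.6,0,0],[-0.8,0.5,0,0],[-0.6,0.4,0,0],[-0.3,0.14,0,0],[0,0,0,0],[0,0,0,0]]]' 40
python3 wr.py w7
python3 w.py .6337 -.235 .137 -12
```

```text
t: 29.2
tcp_pos: [0.6383, -0.2352, 0.2313]
tool_rot: [0.777, 0.63, -0.0, -0.0]
force: [-0.2, 0.0, 0.4]
finger_gap: 0.467
gripper_force: 0.0
red 3321 [ 634.  -234.7] [78.6 23.9] 77.8 [162.4 165.2 166.4]
white 901 [ 643.9 -189.8] [24.3 12.1] -12.5 [164.6 165.7 166.8]
white 614 [ 623.8 -279.3] [24.2 12.4] -11.6 [164.8 165.8 166.8]
bar 264 [ 658.3 -235.4] [21.6  7.1] -9.0 [124.3 129.2 130.5]
bar 3054 [ 547.5 -219.1] [146.6  14.7] -10.4 [125.3 129.5 141.6]
t 29.25 tcp [ 0.6383 -0.2351  0.2314] ydir -11.96 units [-0.03 -0.18  3.77] turn 0.01 F [-0.4  0.2  0.2] gap 40.5 gf 0.0 q6 -0.31
```

```bash
python3 -m handwheel '[[[0,-0.18,0,0.05],[0,0,0.8,0],[0,0,0.8,0],[0,0,0.8,0],[0,0,0.7,0],[0,0,0.5,0],[0,0,0.17,0],[0,0,0,0],[0,0,0,0]]]'
python3 -m handwheel '[[[0,0,0,0],[0,0,0,0],[0,0,0,0],[0,0,0,0],[0,0,0,0]]]' 0 60
python3 -m handwheel '[[[0,0,-0.3,0],[0,0,-0.5,0],[0,0,-0.5,0],[0,0,-0.2,0],[0,0,0,0],[0,0,0,0]]]'
python3 w.py .436 -.1995 .174 -10.3
```

```text
t: 30.38
tcp_pos: [0.6347, -0.2354, 0.1378]
tool_rot: [0.779, 0.627, 0.0, 0.001]
force: [-0.1, -0.0, 0.8]
finger_gap: 0.467
gripper_force: 0.0
t: 31.0
tcp_pos: [0.6346, -0.2354, 0.138]
tool_rot: [0.779, 0.627, 0.0, 0.001]
force: [-1.5, 0.3, 4.7]
finger_gap: 0.27
gripper_force: 59.9
t: 31.75
tcp_pos: [0.6338, -0.235, 0.1742]
tool_rot: [0.779, 0.627, -0.0, -0.0]
force: [-0.7, 0.7, -2.2]
finger_gap: 0.273
gripper_force: 59.0
t 31.75 tcp [ 0.6338 -0.235   0.1742] ydir -12.32 units [-0.3  -8.03  0.01] turn -0.34 F [-0.7  0.7 -2.2] gap 23.3 gf 59.0 q6 -0.3
```

```bash
python3 -m handwheel '[[[0,0,0,-0.34],[0,-0.4,0,0],[0,-0.7,0,0],[0,-0.8,0,0],[0,-0.8,0,0],[0,-0.8,0,0],[0,-0.8,0,0],[0,-0.8,0,0],[0,-0.8,0,0],[0,-0.8,0,0],[0,-0.8,0,0],[0,-0.5,0,0],[0,-0.1,0,0],[0,0,0,0]]]'
python3 -m handwheel '[[[0,-0.2,-0.5,0],[0.5,-0.3,-0.5,0],[0.8,-0.3,-0.5,0],[0.9,-0.2,0,0],[0.9,-0.2,0,0],[0.9,-0.2,0,0],[0.9,-0.2,0,0],[0.9,-0.2,0,0],[0.9,-0.2,0,0],[0.9,-0.2,0,0],[0.9,-0.2,0,0],[0.9,-0.12,0,0],[0.9,0,0,0],[0.9,0,0,0],[0.5,0,0,0],[0,0,0,0]]]'
python3 -m handwheel '[[[0.5,0.2,0,0],[0.8,0.4,0,0],[0.9,0.45,0,0],[0.9,0.45,0,0],[0.9,0.45,0,0],[0.9,0.45,0,0],[0.9,0.45,0,0],[0.8,0.4,0,0],[0.3,0.2,0,0.9],[0,0,0,0.9],[0,0,0,0.1],[0,0,0,0],[0,0,0,0]]]'
python3 w.py .550 .268 .212 -22;python3 - <<'E'
from h import *
T=tcpT();im,d=snapshot("wrist");cv2.imwrite("pics/w8.png",im[:,:,::-1]);W=world("wrist",d,T);z=W[...,2]
np.savez("w8.npz",im=im,W=W)
q=cv2.connectedComponentsWithStats(((d>.08)&(z>.048)&(z<.062)).astype(np.uint8))
for i in range(1,q[0]):
    if q[2][i,4]>150: print(q[2][i],*rect(W[q[1]==i]))
E
```

```text
t: 33.5
tcp_pos: [0.4355, -0.1994, 0.1748]
tool_rot: [0.768, 0.641, 0.0, 0.001]
force: [0.7, -0.0, -3.2]
finger_gap: 0.271
gripper_force: 59.0
t: 35.5
tcp_pos: [0.4246, 0.101, 0.2125]
tool_rot: [0.767, 0.642, 0.0, 0.0]
force: [-1.1, -0.4, -1.9]
finger_gap: 0.27
gripper_force: 59.2
t: 37.12
tcp_pos: [0.5407, 0.2542, 0.212]
tool_rot: [0.827, 0.562, -0.0, -0.0]
force: [0.3, 0.5, -3.2]
finger_gap: 0.27
gripper_force: 59.2
t 37.125 tcp [0.5407 0.2542 0.212 ] ydir -21.66 units [0.65 0.14 0.  ] turn 0.06 F [ 0.3  0.5 -3.2] gap 23.0 gf 59.2 q6 0.63
[ 249   93   80  157 3806] [550.6 268.9] [133.8  64.4] 68.9 [53.  54.5 55.7]
[508 197  52  78 833] [736.8 140.6] [76.8 29.7] 49.0 [48.7 55.5 61.4]
```

View pics/w8.png

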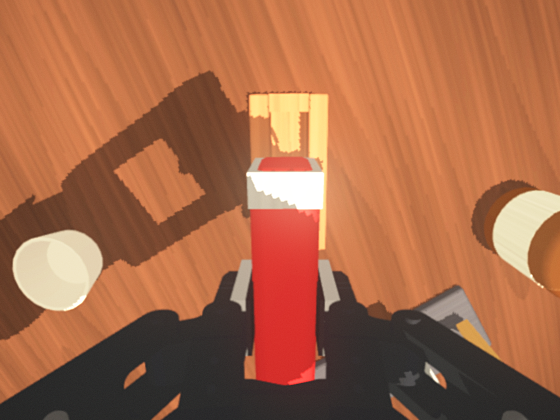

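The wrist view shows red (285,270) held square. The rest lies behind it at (288,170), and its measured size of 134 x 64 mm and height of 54.5 mm match. I'm correcting by (0.68, 0.16), then lowering part-way.

```bash
python3 -m handwheel '[[[0.3,0.1,0,-0.09],[0.38,0.06,0,0],[0,0,0.4,0],[0,0,0.6,0],[0,0,0.6,0],[0,0,0.4,0],[0,0,0.1,0],[0,0,0,0],[0,0,0,0]]]'
python3 w.py .5505 .2687 .103 -21.1;python3 - <<'E'
from h import *
T=tcpT();im,d=snapshot("wrist");cv2.imwrite("pics/w9.png",im[:,:,::-1]);W=world("wrist",d,T)
hsv=cv2.cvtColor(im,cv2.COLOR_RGB2HSV);z=W[...,2]
m=((hsv[...,0]<6)|(hsv[...,0]>172))&(hsv[...,1]>180)&(d>.05)
L=(np.c_[W[m]-T[:3,3]])@T[:3,:3]*1000   # tool frame
t=L[:,2]<np.percentile(L[:,2],5)+8
A=np.c_[L[t][:,:2],np.ones(t.sum())];print("grip top plane slopes (x,y)",np.linalg.lstsq(A,L[t][:,2],rcond=None)[0].round(3),"y range",np.percentile(L[t][:,1],[2,98]).round(1),"x",L[t][:,0].max().round(1))
q=cv2.connectedComponentsWithStats(((d>.08)&(z>.048)&(z<.062)).astype(np.uint8))
for i in range(1,q[0]):
    if q[2][i,4]>150: print(q[2][i],*rect(W[q[1]==i]))
im,d=snapshot("side");cv2.imwrite("pics/s2.png",cv2.resize(im[110:250,130:300,::-1],None,fx=4,fy=4))
E
```

```text
t: 38.3
tcp_pos: [0.5511, 0.2689, 0.1602]
tool_rot: [0.825, 0.565, 0.001, 0.0]
force: [0.7, 0.4, -3.2]
finger_gap: 0.271
gripper_force: 59.2
t 38.3 tcp [0.5511 0.2689 0.1602] ydir -21.14 units [-0.02 -0.02  2.29] turn -0.01 F [ 0.7  0.4 -3.2] gap 23.2 gf 59.2 q6 0.64
grip top plane slopes (x,y) [-5.00e-03 -5.00e-03 -2.72e+01] y range [-10.8  11.6] x 39.5
[ 236  117   95  143 4750] [556.  283.1] [103.4  64.5] 68.9 [53.1 54.4 55.6]
[533 247  27  74 801] [725.6 136.6] [61.5 15.3] 68.2 [48.7 54.8 61.3]
```

View pics/s2.png

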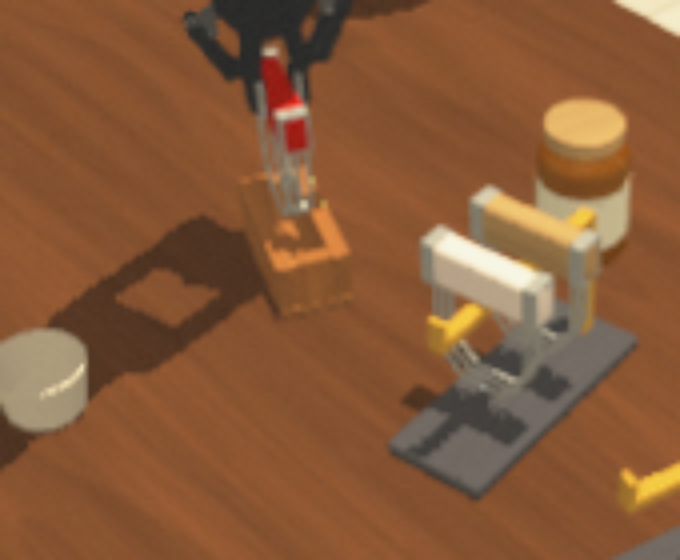

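The side view shows the red wires over the slot at (290,205) and the grip level, with wood and white hanging on the spare hook. Lowering gently.

```bash
python3 -m handwheel '[[[-0.02,-0.02,0.2,0],[0,0,0.3,0],[0,0,0.3,0],[0,0,0.3,0],[0,0,0.3,0],[0,0,0.3,0],[0,0,0.2,0],[0,0,0.15,0],[0,0,0.1,0],[0,0,0,0],[0,0,0,0]]]'
python3 w.py .5505 .2687 .103 -21.1
```

```text
t: 39.78
tcp_pos: [0.5502, 0.2685, 0.106]
tool_rot: [0.825, 0.565, 0.0, 0.0]
force: [-0.2, 0.7, -3.5]
finger_gap: 0.269
gripper_force: 59.2
t 39.775 tcp [0.5502 0.2685 0.106 ] ydir -21.13 units [0.01 0.01 0.12] turn -0.01 F [-0.2  0.7 -3.5] gap 22.9 gf 59.2 q6 0.64
```

```bash
python3 -m handwheel '[[[0,0,0.06,0],[0,0,0.04,0],[0,0,0.02,0],[0,0,0,0],[0,0,0,0]]]'
python3 w.py .5505 .2687 .103 -21.1
```

```text
t: 40.4
tcp_pos: [0.55, 0.2685, 0.103]
tool_rot: [0.825, 0.565, 0.0, 0.0]
force: [-1.0, 0.1, -0.7]
finger_gap: 0.273
gripper_force: 59.4
t 40.4 tcp [0.55   0.2685 0.103 ] ydir -21.14 units [ 0.02  0.02 -0.  ] turn -0.01 F [-1.   0.1 -0.7] gap 23.4 gf 59.4 q6 0.64
```

Contact has just begun (weight unloading) at the predicted height. A last touch down, then release, retreat and look.

```bash
python3 -m handwheel '[[[0,0,0.03,0],[0,0,0,0],[0,0,0,0]]]'
python3 -m handwheel '[[[0,0,0,0],[0,0,0,0],[0,0,0,0],[0,0,0,0]]]' 45
python3 -m handwheel '[[[0,0,-0.2,0],[0,0,-0.4,0],[0,0,-0.8,0],[0,0,-0.9,0],[0,0,-0.9,0],[0,0,-0.9,0],[0,0,-0.9,0],[0,0,0,0],[0,0,0,0]]]'
python3 wr.py wa; python3 - <<'E'
from h import *
f=np.load("wa.npz");im,W=f["im"],f["W"];hsv=cv2.cvtColor(im,cv2.COLOR_RGB2HSV);z=W[...,2]
m=((hsv[...,0]<6)|(hsv[...,0]>172))&(hsv[...,1]>180)&(z>.11)&(z<.15)
print("red",m.sum(),*rect(W[m]))
a=snapshot("side")[0][110:310,130:430,::-1]
b=snapshot("wrist")[0][:,:,::-1]
cv2.imwrite("pics/fin.png",np.vstack([cv2.resize(a,(600,400)),cv2.resize(b,(266,200))[:, :].copy() if 0 else cv2.copyMakeBorder(cv2.resize(b,(266,200)),0,0,0,334,cv2.BORDER_CONSTANT)]))
E
```

```text
t: 40.78
tcp_pos: [0.5501, 0.2686, 0.1029]
tool_rot: [0.825, 0.565, 0.0, 0.0]
force: [-1.9, -0.4, 5.0]
finger_gap: 0.272
gripper_force: 60.3
t: 41.28
tcp_pos: [0.55, 0.2684, 0.1019]
tool_rot: [0.825, 0.565, -0.0, 0.0]
force: [0.5, -1.0, 0.2]
finger_gap: 0.529
gripper_force: 0.0
t: 42.4
tcp_pos: [0.5495, 0.2683, 0.2267]
tool_rot: [0.825, 0.565, -0.0, -0.0]
force: [-0.2, -0.3, -0.7]
finger_gap: 0.523
gripper_force: 0.0
bar 235 [725.9 128.1] [42.5  9.1] 79.9 [123.3 126.2 129. ]
bar 255 [593.2  71.1] [17.4  3.9] 11.0 [133.8 139.9 146.8]
red 2418 [552.7 275.6] [92.7 23.7] 68.6 [126.5 130.1 131.4]
```

View pics/fin.png

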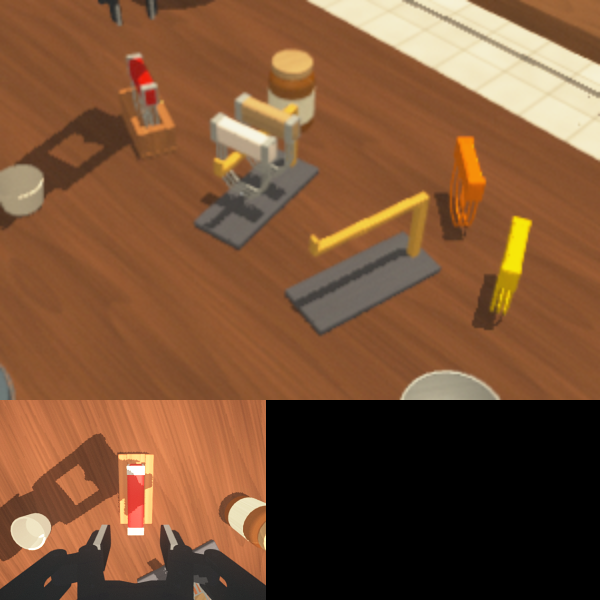

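Red stands upright in the slot at (142,85), with the grip top at 131 mm, which means it is fully down. White and wood hang on the spare hook, the full hook is empty and the bystanders are in place.

```bash
python3 -c "
from station import sign_off;print(sign_off())"
```

```text
the job is handed in; nothing more can be done
None
```

The job is done and handed in at about 42 s: the white and wooden blenders hang on the spare hook, the red one stands fully down in the rest, nothing fell, and the bowl, jar and ramekin were not touched.

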